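# Roll the thumbwheel until the board holder's gap meets its gauge mark

### The arm

A 6-joint arm with a two-finger parallel gripper is mounted at the origin on a cart in front of the work surface, level with it; the furniture and walls round the work are solid. World frame = base frame: x ahead of the robot, y to its left, z up, the work surface at z = 0. Lengths are in mm, angles in rad, forces in N, time in s.
With the tool pointing down it reaches from about 300 to 850 mm from the base axis. Payload 4.2 kg.
Tool frame: the origin (TCP) lies midway between the tips of the shut fingers; the grasp point (between the pads) lies 19 mm behind it; z points along the fingers, y is the line along which they close (so a half turn about z gives the same grasp; the last joint's range is limited). The gripper opens to 91 mm and grips with 3 to 60 N. Pads are 32 mm wide; open, the fingers measure 118 mm over their backs; the gripper's body (76 mm by 178 mm) begins 60 mm behind the grasp point.
Start: joints at [-0.02, 0.32, 1.565, -0, 1.257, -0.02], TCP at [575.016, 0, 213.976] pointing down, gripper open.
Joint ranges: [-3.11, 3.11], [-0.84, 2.01], [0.21, 2.61], [-1.34, 4.49], [0.05, 2.63], [-2.56, 2.56]. Speed limits (rad/s): [2.57, 2.57, 3.14, 3.14, 3.14, 3.14].

### API

Orientations are given as a rotation vector (axis times angle).
In Python, from rig import * gives the robot as it stands.
- The arm moves only by the tool carry_out, never from a script. Its arguments are lists of equal length, an entry for each row: "jaw": the closure, from 0 (fully open) to 1 (shut); "slide": the shift along the tool's x, y, z in cm, a list of three; "roll": the turn about the tool's z in degrees. A call has exactly 5 rows; each row is the pose to reach, as a shift and turn from the pose commanded when the call began, along the tool's axes at that moment; what a row does not reach only later rows make up. A row lasts 1/12 s, in which the tool goes at most 41.7 mm and 7.16 degrees, less where a joint would pass 70% of its speed; a pose out of reach is approached as far as the arm can. A call with a gripper value outside its range is refused whole. The fingers move at their own pace and stop on an object; the grip force is fixed at half the most. Time passes only in rows, so rows that repeat a pose let the fingers close, or fill a call up. It gives the time, the measured TCP pose, the force, the opening and the grip force at its end, in the units of the state.
- get_state(): the state, without advancing time (a new reading comes with each control period).
- snapshot(name): name is "scene" or "side" or "wrist"; returns the picture (384x512x3 uint8, red, green, blue); there is no depth.
- camera_model(name): a dict with "vfov" (degrees; the focal length in pixels is half the picture's height over the tangent of half this angle, whatever the lens; pixels are square), "cx", "cy" (the principal point, pixels), "eye" and "rotation" of the camera in the world. Camera axes: x right, y down, z forward; pixel columns grow to the right and rows downward; lengths in mm; the calibration is good to about 2 mm. A picture is of the moment at which its call begins: read the wrist's pose just before it. camera_model takes no time and is no camera call; for the wrist camera it gives the pose at the moment of the call.
- hand_in(): hands the job in; it is judged then, once.
The state is a dict: "time": time; "joint_positions": joint angles; "qvel": joint speeds; "tau": joint torques, N m; "tool_pos": TCP position; "orientation": TCP orientation; "contact_force": force on the tool from outside, world axes, zero at the start; "torque": the same for the moment, N m; "opening": finger opening in mm; "finger_force": force on a finger pad.
Only numpy, scipy, OpenCV 4.12 (cv2) and the standard library are available. Lean on these libraries where they do the work, as an engineer would, in place of code of your own. Each camera call takes 0.05 s, during which the arm holds its last target. There are 200 camera calls.

### The job

Set the gap of the board holder for the next circuit board: press lightly on top of its knurled thumbwheel with a fingertip and roll it, stroke after stroke, until the moving jaw has closed so far that its steel pointer stands exactly opposite the blade of the gauge pointer, the two blades in line. Move the jaw only by the wheel: keep off the jaw and leave the gauge pointer where it is set; lift nothing and leave the things lying about undisturbed. Finish with the hand clear.

Things in the scene. Friction and masses are not known exactly. Their poses are not given: they have to be found in the camera images.
- holder: board holder, screwed to the desk: dark base plate 104 (x) x 212 (y) x 8 mm. Origin: centre of its underside, z up; turned up to 15 deg either way. Fixed jaw (44 high) at its -y end (robot's right); at its +y end a wheel housing with two cheeks 72 long, 52 over their outsides in x, tops 48 above the desk; the moving jaw slides in y between them.
- wheel: knurled steel thumbwheel between the cheeks, 52 mm diameter, 24 wide, axis along the holder's x; origin: its centre, at holder (10, 64, 40) mm; its frame turns. Dragging its top towards holder -y (fixed jaw) closes the gap, towards +y opens it: 5 mm of jaw per radian, so 1 mm of jaw per 5.2 mm of rim. Turning takes about 0.5 N at the rim; it stays where it is left
- wheel_top (a point): top of the wheel's rim, middle of its width, 66 mm above the desk, 18 above the cheeks; fixed to the holder, holder's axes. The axle does not give, so press with force feedback: 3 to 12 N is plenty; dry fingertips grip the rim (friction about 0.6). A level fingertip drawn straight across the top turns it by as much rim as it is drawn while it covers the top
- jaw: moving jaw, grey block 68 (x) x 14 (y) x 34 mm, top 44 above the desk, geared to the wheel. Starts fully open near the housing (gap between jaws 90), can close by 40 towards holder -y. A small steel pointer, 4 thick in y, sits on its near (-x) end. Holder's axes; origin at desk height, at the y of its pointer's middle
- jaw_pointer (a point): tip of the jaw's steel pointer, middle of its 4 mm thickness, 44 mm above the desk; moves with the jaw, holder's axes
- gauge: gauge pointer: black slider 15 x 16 x 14 mm on a steel rail along the holder's near (-x) edge, with an upright steel blade 4 thick in y, set beforehand to the gap wanted. Only a mark; it can be knocked out of place. Holder's axes; origin at desk height, at the y of its blade's middle
- gauge_pointer (a point): tip of the gauge blade, middle of its 4 mm thickness, 44 mm above the desk, holder's axes. At the start 10 to 34 mm from the jaw's pointer towards holder -y; with both at the same holder y the two blades face each other, 2 mm apart in x
- circuit_board: bystander, leave alone: assembled green circuit board, 60 x 100 x 38 mm, on the right of the desk; origin: centre of its underside
- tape_roll: bystander, leave alone: roll of black insulating tape, 62 mm across, 19 high; origin: centre of its underside
- side_cutters: bystander, leave alone: pair of side cutters, 39 x 126 x 10 mm; origin: centre of its underside
- solder_reel: bystander, leave alone: reel of solder wire, 56 mm across, 38 high; origin: centre of its underside
- panel_meter: bystander, leave alone: black panel meter lying on its back, 52 x 62 x 29 mm, on the right of the desk; origin: centre of its underside
- bracket: bystander, leave alone: bent sheet-metal bracket, 30 x 85 x 10 mm, right of the holder; origin: centre of its underside
- battery: bystander, leave alone: 9 V block battery, 26 x 49 x 17 mm, just beyond the fixed jaw; origin: centre of its underside
- relay: bystander, leave alone: open-frame relay, 24 x 36 x 32 mm, just beyond the wheel end of the holder; origin: centre of its underside

How it is judged:
By the outcome, as a careful person would: the job done as asked, in the order asked, and still so for the second after the job is handed in, with the robot touching nothing.
It also fails if it takes over 72 s, if anything falls off the work surface, if the arm or the gripper's body presses on something with over 40 N, if the wrist force passes 120 N, or if a joint passes its speed limit or range.

## Working session

There is one attempt and no reset: what is moved stays moved. The work goes in short steps, Python scripts to look and compute and a tool call to move; the robot and the scene stay as the last step left them, time stands still between calls to the robot, and variables do not carry over. Pictures are saved under pics/ and viewed, at most 10 in all, crops included, and the job is handed in when it is done.

Besides the shell and the picture viewer there is one more tool, called after "Request:" as name(argument=value, ...), one argument or row to a line, values as JSON. carry_out: Moves the arm, as the interface text tells. Its arguments: {"type":"object","properties":{"jaw":{"type":"array","items":{"type":"number"}},"slide":{"type":"array","items":{"type":"array","items":{"type":"number"}}},"roll":{"type":"array","items":{"type":"number"}}},"required":["jaw","slide","roll"]}

```bash
mkdir -p pics
cat > h.py <<'E'
from rig import *
import numpy as np, cv2
def K(m,h=384):
    f=h/2/np.tan(np.radians(m['vfov'])/2); return f
def ray(m,u,v):
    f=K(m); d=np.array([(u-m['cx'])/f,(v-m['cy'])/f,1]); d=np.array(m['rotation'])@d
    return np.array(m['eye']),d/np.linalg.norm(d)
def onz(m,u,v,z):
    e,d=ray(m,u,v); return e+d*(z-e[2])/d[2]
def proj(m,p):
    c=np.array(m['rotation']).T@(np.array(p)-np.array(m['eye'])); f=K(m); return c[0]/c[2]*f+m['cx'],c[1]/c[2]*f+m['cy']
def tri(r):
    A=sum(np.eye(3)-np.outer(d,d) for e,d in r); b=sum((np.eye(3)-np.outer(d,d))@e for e,d in r); return np.linalg.solve(A,b)
def save(n,f,im=None):
    im=snapshot(n) if im is None else im
    cv2.imwrite('pics/'+f,cv2.cvtColor(im,cv2.COLOR_RGB2BGR)); return im
E
python3 - <<'E'
from h import *
s=get_state(); print({k:np.round(v,3) for k,v in s.items()})
ims=[]
for n in ("scene","side","wrist"):
    m=camera_model(n); print(n,{k:np.round(v,3).tolist() for k,v in m.items()})
    ims.append(save(n,n+'0.png'))
cv2.imwrite('pics/a.png',cv2.cvtColor(cv2.resize(np.vstack([np.hstack(ims[:2]),np.hstack([ims[2],ims[2]*0])]),(800,600),interpolation=cv2.INTER_AREA),cv2.COLOR_RGB2BGR))
E
```

```text
{'time': np.float64(0.0), 'joint_positions': array([-0.02 ,  0.32 ,  1.566,  0.   ,  1.257, -0.02 ]), 'qvel': array([-0.   , -0.001,  0.   , -0.001,  0.   ,  0.003]), 'tau': array([-1.0000e-03, -4.1247e+01, -2.3197e+01,  7.3000e-02,  4.6000e-02,
       -0.0000e+00]), 'tool_pos': array([5.74500e+02, 1.00000e-02, 2.13128e+02]), 'orientation': array([-2.221e+00, -2.221e+00,  2.000e-03]), 'contact_force': array([ 0.379, -0.293,  0.731]), 'torque': array([-0.018,  0.018, -0.017]), 'finger_force': np.float64(0.0), 'opening': np.float64(91.059)}
scene {'vfov': 55.477, 'cx': 260.097, 'cy': 183.775, 'eye': [-139.113, -753.933, 768.411], 'rotation': [-2.099, 0.743, -0.41]}
side {'vfov': 57.029, 'cx': 254.699, 'cy': 193.478, 'eye': [-66.118, 833.088, 761.925], 'rotation': [-0.683, 2.468, -1.294]}
wrist {'vfov': 64.712, 'cx': 259.265, 'cy': 190.775, 'eye': [574.34, 64.779, 383.534], 'rotation': [2.905, 0.0, -0.003]}
```

View pics/a.png

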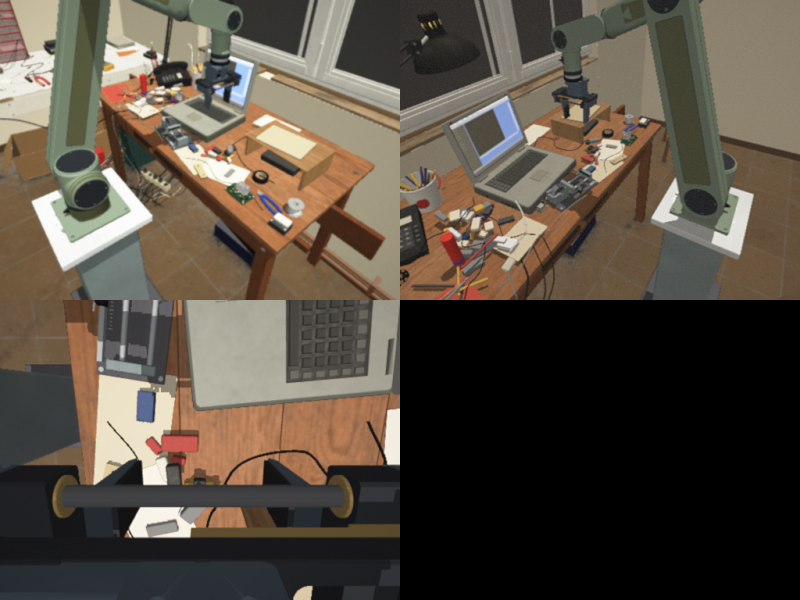

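The holder is at the wrist view's top left, roughly world (450, 190), with the fixed jaw nearest the hand. The laptop lies beyond it. I'll move the wrist camera over it.

Request:
carry_out(
  jaw=[1,1,1,1,1],
  slide=[
    [3,-1.5,0],
    [6,-3,0],
    [9,-4.5,0],
    [12,-6,0],
    [14,-7,0],
  ],
  roll=[0,0,0,0,0],
)

```text
time: 0.57
tool_pos: [503.3, 142.0, 213.7]
orientation: [-2.22, -2.221, 0.0]
contact_force: [0.6, -0.1, 1.0]
opening: 60.9
finger_force: 0.0
```

Request:
carry_out(
  jaw=[1,1,1,1,1],
  slide=[
    [0,0,0],
    [0,0,0],
    [0,0,0],
    [0,0,0],
    [0,0,0],
  ],
  roll=[0,0,0,0,0],
)

```text
time: 0.98
tool_pos: [505.5, 139.0, 213.8]
orientation: [2.223, 2.22, -0.0]
contact_force: [-0.3, 0.1, -0.4]
opening: 27.4
finger_force: 0.0
```

```bash
sed -i "s/^def K/from scipy.spatial.transform import Rotation as Ro\ndef cam(n):\n    m=dict(camera_model(n)); m['rotation']=Ro.from_rotvec(m['rotation']).as_matrix(); return m\ndef K/" h.py
python3 - <<'E'
from h import *
import json,pickle
s=get_state(); print(s['time'],s['tool_pos'],s['orientation'],s['opening'])
m=cam('wrist'); im=save('wrist','w1.png'); pickle.dump((m,im),open('w1.pkl','wb')); print(m['eye'])
sc=cam('scene'); print(proj(sc,[450,190,0]))
cv2.imwrite('pics/b.png',cv2.cvtColor(cv2.resize(im,(800,600),interpolation=cv2.INTER_CUBIC),cv2.COLOR_RGB2BGR))
E
```

```text
0.9833 [505.50383416 139.02325178 213.79892217] [ 2.22300552e+00  2.21959994e+00 -3.92142904e-04] 27.36439028089992
[505.13232919 203.86211191 384.12178804]
(np.float64(214.94734281770872), np.float64(176.87098133950312))
```

View pics/b.png

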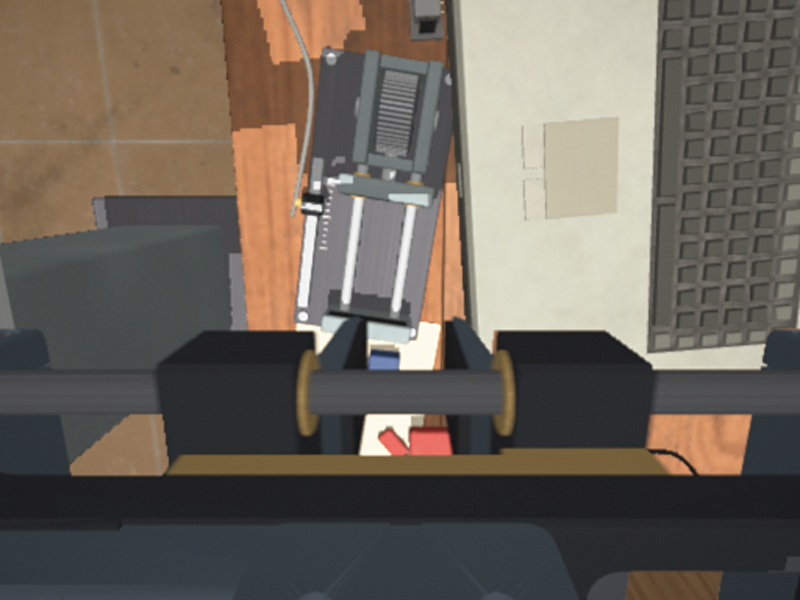

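The wrist picture (800x600) shows the holder turned clockwise by about 8°. The wheel is at about (398,112), the jaw at about (390,190) and the gauge slider at about (313,203). I'll zoom in on this area.

Run:
```python
from h import *
import pickle
m,im=pickle.load(open('w1.pkl','rb'))
c=im[20:225,180:300]
cv2.imwrite('pics/c.png',cv2.cvtColor(cv2.resize(c[:125],None,fx=4.8,fy=4.8,interpolation=cv2.INTER_CUBIC),cv2.COLOR_RGB2BGR))
```

```text
(no output)
```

View pics/c.png

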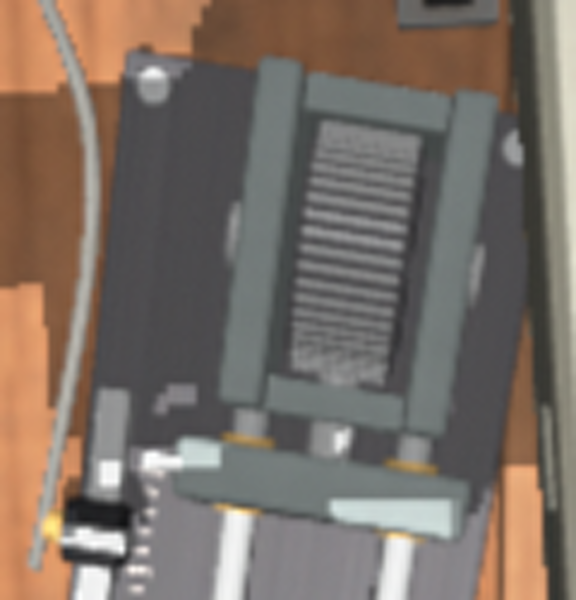

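Run:
```python
from h import *
import pickle
m,im=pickle.load(open('w1.pkl','rb'))
P=lambda u,v,z: onz(m,180+(u+.5)/4.8-.5,20+(v+.5)/4.8-.5,z)
A,B,C,D=[P(*q,48) for q in ((261,58),(499,97),(444,436),(220,400))]
print(np.round([A,B,C,D],1)); print([np.linalg.norm(x) for x in (A-B,B-C,C-D,D-A)])
ey=(A+B-C-D);ey/=np.linalg.norm(ey); ex=np.array([ey[1],-ey[0],0]); print('yaw',np.degrees(np.arctan2(-ey[0],ey[1])), [np.degrees(np.arctan2(*(q)[1::-1])) for q in (B-A,C-D)])
cen=(A+B+C+D)/4; print('cheek cen',cen)
for n,q in dict(w1=(372,120),w2=(338,378),w3=(320,240),w4=(400,240)).items(): print(n,P(*q,62)) 
jp=P(157,461,44);gp=P(97,533,44); d=gp-jp; print(jp,gp,'dx,dy holder',d@ex,d@ey)
sc,sd=cam('scene'),cam('side'); w=[cen[0],cen[1],66]
print(proj(sc,w),proj(sd,w))
a=save('scene','s2.png');b=save('side','d2.png')
out=[]
for mm,i in((sc,a),(sd,b)):
    u,v=map(int,proj(mm,cen)); out.append(cv2.resize(i[v-45:v+45,u-50:u+50] ,(400,360),interpolation=cv2.INTER_CUBIC)); print(u-50,v-45)
cv2.imwrite('pics/d.png',cv2.cvtColor(np.hstack(out),cv2.COLOR_RGB2BGR))
```

```text
[[479.5 288.4  48. ]
 [529.8 280.7  48. ]
 [518.7 211.2  48. ]
 [468.9 219.   48. ]]
[np.float64(50.91214503748026), np.float64(70.39777666480423), np.float64(50.437280209646545), np.float64(70.14999007460618)]
yaw -8.87635118139809 [np.float64(-8.640074222404843), np.float64(-8.919332765920222)]
cheek cen [499.23266239 249.82430065  48.        ]
w1 [502.95665904 273.25428975  62.        ]
w2 [495.57046772 222.8306369   62.        ]
w3 [492.07571576 250.3057804   62.        ]
w4 [508.69485831 250.27556348  62.        ]
[453.79410811 205.91356652  44.        ] [439.40716837 189.89543998  44.        ] dx,dy holder -11.742998090851007 -18.046229772946354
(np.float64(216.07452036748987), np.float64(150.57000578666572)) (np.float64(200.30565634558405), np.float64(237.46233433262964))
166 109
150 196
```

View pics/d.png

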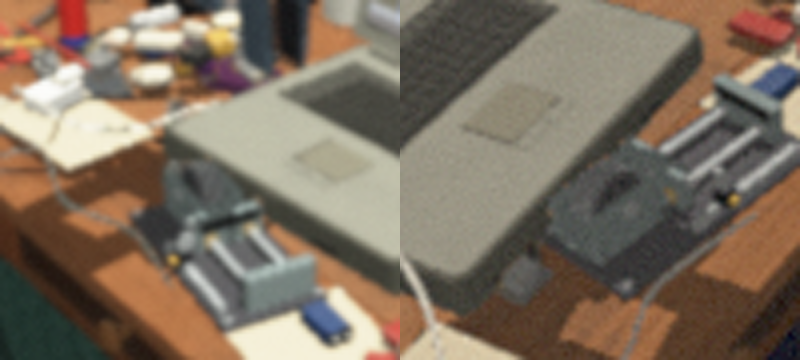

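Cheek-top sizes match the given ones to within 2 mm, the yaw is -8.8°, and the wheel is near (500, 250). The gauge blade shows about 18 mm towards -y. I'll align the hand and look closer at the pointers, which also gives a second viewpoint.

Request:
carry_out(
  jaw=[1,1,1,1,1],
  slide=[
    [-0.1,-2,2.5],
    [-0.3,-4,5],
    [-0.5,-6,7.5],
    [-0.5,-6.8,9.5],
    [-0.5,-6.8,9.5],
  ],
  roll=[4,8.8,8.8,8.8,8.8],
)

```text
time: 1.55
tool_pos: [432.2, 133.6, 115.6]
orientation: [-2.382, -2.042, 0.014]
contact_force: [-0.6, -0.2, -0.4]
opening: 0.6
finger_force: 0.0
```

Request:
carry_out(
  jaw=[1,1,1,1,1],
  slide=[
    [0,0,0],
    [0,0,0],
    [0,0,0],
    [0,0,0],
    [0,0,0],
  ],
  roll=[0,0,0,0,0],
)

```text
time: 1.97
tool_pos: [438.2, 135.2, 119.8]
orientation: [2.385, 2.044, 0.003]
contact_force: [0.6, 0.4, -0.6]
opening: 0.5
finger_force: 0.0
```

Run:
```python
from h import *
import pickle
s=get_state(); print(s['time'],s['tool_pos'],s['orientation'],s['opening'],s['contact_force'])
m=cam('wrist'); ims=[snapshot('wrist').astype(float) for _ in range(4)]; im=np.mean(ims,0).astype(np.uint8); save('',"w2.png",im); pickle.dump((m,im),open('w2.pkl','wb')); print(m['eye'])
u,v=map(int,proj(m,[447,198,44])); print(u,v)
u0,v0=u-70,max(v-60,0); print('off',u0,v0)
cv2.imwrite('pics/e.png',cv2.cvtColor(cv2.resize(im[v0:v0+120,u0:u0+160],None,fx=5,fy=5,interpolation=cv2.INTER_CUBIC),cv2.COLOR_RGB2BGR))
```

```text
1.9667 [438.16557166 135.19198716 119.83553503] [2.38478253 2.04358683 0.00315875] 0.4841707087293422 [ 0.60984651  0.41161011 -0.60385146]
[447.36351935 199.10681665 290.20786449]
258 119
off 188 59
```

View pics/e.png

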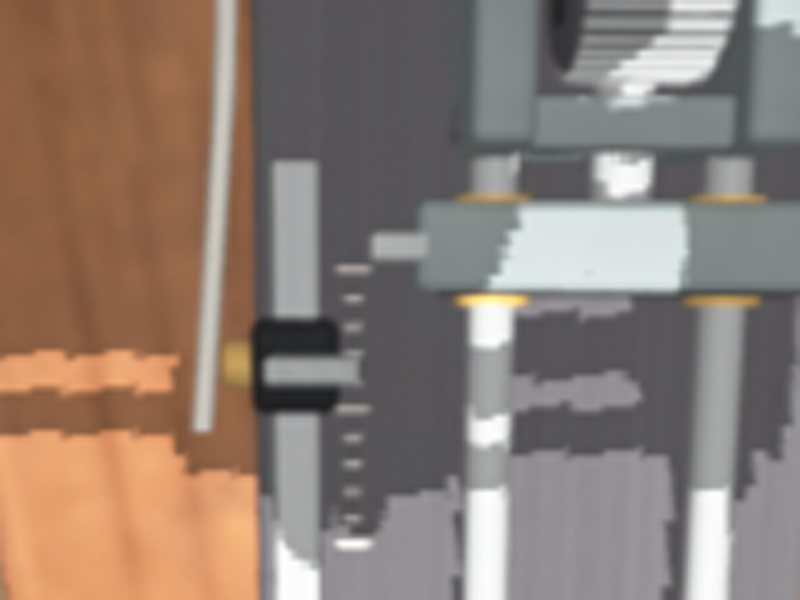

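The pointers show clearly: jaw pointer tip at crop (373,246), gauge tip at (357,370). I'll convert these to positions and triangulate against the first view.

Run:
```python
from h import *
import pickle
m1,_=pickle.load(open('w1.pkl','rb')); m,im=pickle.load(open('w2.pkl','rb'))
q=lambda u,v:(188+(u+.5)/5-.5,59+(v+.5)/5-.5)
q1=lambda u,v:(180+(u+.5)/4.8-.5,20+(v+.5)/4.8-.5)
ey=np.array([np.sin(np.radians(8.8)),np.cos(np.radians(8.8)),0]);ex=np.array([ey[1],-ey[0],0])
j=onz(m,*q(373,246),44);g=onz(m,*q(357,371),44);d=g-j;print(j,g,d@ex,d@ey)
# two-view heights: jaw pointer tip, near cheek's -y outer corner, far cheek's inner
print('jaw ptr',tri([ray(m,*q(373,246)),ray(m1,*q1(138,460))]))
print('cheek corner',tri([ray(m,*q(474,140)),ray(m1,*q1(220,400))]))
A=onz(m,*q(474,140),48);B=onz(m,*q(418,203),44)
print('cheek corner48',A,'-> wheel top',A+26*ex+36*ey,'jaw corner',B)
s=get_state();w=A+26*ex+36*ey; t=w+10*ey-s['tool_pos']
R=Ro.from_rotvec(s['orientation']).as_matrix();print('tool shift to start (mm, z to desk-66)',R.T@(t+[0,0,18]),R)
```

```text
[451.18809844 206.26518623  44.        ] [445.74937445 187.60739794  44.        ] -2.5203240592659952 -19.270203659418346
jaw ptr [451.03643474 206.03484184  53.41575444]
cheek corner [468.75151318 219.16103122  46.81236597]
cheek corner48 [468.63063563 219.15207966  48.        ] -> wheel top [499.83206366 250.75066965  48.        ] jaw corner [459.09345108 211.58065987  44.        ]
tool shift to start (mm, z to desk-66) [133.90786807  44.09868579  53.24301322] [[ 1.53035652e-01  9.88220507e-01  5.65507046e-04]
 [ 9.88220645e-01 -1.53035746e-01  1.27766987e-04]
 [ 2.12804750e-04  5.39292834e-04 -9.99999832e-01]]
```

The heights agree (cheek 47 mm measured, 48 given). The jaw has about 19.3 mm to go, which is about 100 mm of rim. I'll move over the wheel now.

Request:
carry_out(
  jaw=[1,1,1,1,1],
  slide=[
    [3.4,1.1,0],
    [6.8,2.2,0],
    [10.2,3.3,0],
    [12.5,4.1,0],
    [13.4,4.4,0],
  ],
  roll=[0,0,0,0,0],
)

```text
time: 2.58
tool_pos: [502.8, 263.8, 118.9]
orientation: [2.383, 2.047, 0.004]
contact_force: [0.2, 0.4, 0.5]
opening: 0.3
finger_force: 0.0
```

Request:
carry_out(
  jaw=[1,1,1,1,1],
  slide=[
    [0,0,1],
    [0,0,2],
    [0,0,3],
    [0,0,3.8],
    [0,0,4.3],
  ],
  roll=[0,0,0,0,0],
)

```text
time: 3.0
tool_pos: [499.6, 259.1, 74.3]
orientation: [-2.386, -2.043, 0.005]
contact_force: [0.5, 0.6, -0.2]
opening: 1.0
finger_force: 0.0
```

Request:
carry_out(
  jaw=[1,1,1,1,1],
  slide=[
    [0,0,0],
    [0,0,0],
    [0,0,0],
    [0,0,0],
    [0,0,0.2],
  ],
  roll=[0,0,0,0,0],
)

```text
time: 3.42
tool_pos: [501.6, 260.9, 74.8]
orientation: [2.385, 2.044, 0.003]
contact_force: [-0.7, 0.5, -0.0]
opening: 0.5
finger_force: 0.0
```

Request:
carry_out(
  jaw=[1,1,1,1,1],
  slide=[
    [0,0,0.2],
    [0,0,0.4],
    [0,0,0.6],
    [0,0,0.7],
    [0,0,0.7],
  ],
  roll=[0,0,0,0,0],
)

```text
time: 3.83
tool_pos: [500.8, 260.6, 66.6]
orientation: [-2.385, -2.044, 0.001]
contact_force: [-1.1, 0.1, 1.1]
opening: 0.4
finger_force: 0.0
```

Request:
carry_out(
  jaw=[1,1,1,1,1],
  slide=[
    [0,0,0.03],
    [0,0,0.06],
    [0,0,0.1],
    [0,0,0.1],
    [0,0,0.1],
  ],
  roll=[0,0,0,0,0],
)

```text
time: 4.25
tool_pos: [501.1, 260.7, 66.2]
orientation: [2.385, 2.044, 0.001]
contact_force: [-0.8, 0.2, 1.8]
opening: 0.6
finger_force: 1.0
```

Request:
carry_out(
  jaw=[1,1,1,1,1],
  slide=[
    [0,0,0.02],
    [0,0,0.04],
    [0,0,0.05],
    [0,0,0.05],
    [0,0,0.05],
  ],
  roll=[0,0,0,0,0],
)

```text
time: 4.67
tool_pos: [501.2, 260.8, 66.2]
orientation: [2.385, 2.044, 0.001]
contact_force: [-1.7, -0.3, 5.5]
opening: 0.3
finger_force: 2.9
```

Contact at 66 mm as expected, with 5.5 N. First stroke is 20 mm.

Request:
carry_out(
  jaw=[1,1,1,1,1],
  slide=[
    [-0.4,0,0],
    [-0.9,0,0],
    [-1.4,0,0],
    [-1.8,0,0],
    [-2.0,0,0],
  ],
  roll=[0,0,0,0,0],
)

```text
time: 5.08
tool_pos: [498.0, 241.1, 66.2]
orientation: [-2.386, -2.044, -0.002]
contact_force: [-1.0, 1.6, 5.1]
opening: 0.5
finger_force: 2.5
```

Request:
carry_out(
  jaw=[1,1,1,1,1],
  slide=[
    [0,0,0],
    [0,0,0],
    [0,0,-0.3],
    [0,0,-0.6],
    [0,0,-0.8],
  ],
  roll=[0,0,0,0,0],
)

```text
time: 5.5
tool_pos: [498.1, 241.0, 73.6]
orientation: [2.385, 2.044, 0.0]
contact_force: [-0.2, 0.7, -0.1]
opening: 1.0
finger_force: 0.0
```

Run:
```python
from h import *
import pickle
s=get_state(); print(s['tool_pos'])
m=cam('wrist');im=save('wrist','w3.png');sc=cam('scene')
print(proj(m,[451,206,44]),proj(m,[446,188,44]))
for n in('scene','side'):
    save(n,n+'3.png'); print(proj(cam(n),[451,206,44]),proj(cam(n),[446,188,44]))
```

```text
[498.07496041 240.95460393  73.64803228]
(np.float64(203.07568655429654), np.float64(268.8753113310272)) (np.float64(201.2110574838116), np.float64(291.78471193732776))
(np.float64(212.09962231677125), np.float64(164.83837887215535)) (np.float64(213.72084588246986), np.float64(167.4552785930304))
(np.float64(222.68504169253208), np.float64(239.959448950454)) (np.float64(227.46404798214195), np.float64(237.09469966604743))
```

Request:
carry_out(
  jaw=[1,1,1,1,1],
  slide=[
    [0.8,0,0],
    [1.6,0,0],
    [2.0,0,0],
    [2.0,0,0.4],
    [2.0,0,0.6],
  ],
  roll=[0,0,0,0,0],
)

```text
time: 6.07
tool_pos: [500.8, 261.1, 66.9]
orientation: [-2.384, -2.046, 0.001]
contact_force: [-0.5, -0.1, 0.3]
opening: 0.3
finger_force: 0.0
```

Request:
carry_out(
  jaw=[1,1,1,1,1],
  slide=[
    [0,0,0.05],
    [0,0,0.1],
    [0,0,0.15],
    [0,0,0.2],
    [0,0,0.2],
  ],
  roll=[0,0,0,0,0],
)

```text
time: 6.48
tool_pos: [500.6, 260.6, 66.1]
orientation: [-2.385, -2.044, 0.0]
contact_force: [-2.1, 0.2, 5.7]
opening: 0.4
finger_force: 2.7
```

Request:
carry_out(
  jaw=[1,1,1,1,1],
  slide=[
    [-0.4,0,0],
    [-0.9,0,0],
    [-1.4,0,0],
    [-1.8,0,0],
    [-2.0,0,0],
  ],
  roll=[0,0,0,0,0],
)

```text
time: 6.9
tool_pos: [497.5, 240.7, 66.2]
orientation: [-2.385, -2.043, -0.0]
contact_force: [-2.8, 1.1, 4.9]
opening: 0.4
finger_force: 2.5
```

Request:
carry_out(
  jaw=[1,1,1,1,1],
  slide=[
    [0,0,0],
    [0,0,0],
    [0,0,-0.3],
    [0,0,-0.6],
    [0,0,-0.8],
  ],
  roll=[0,0,0,0,0],
)

```text
time: 7.32
tool_pos: [498.3, 240.9, 73.8]
orientation: [2.385, 2.044, 0.001]
contact_force: [0.3, 0.1, -0.5]
opening: 0.2
finger_force: 0.0
```

Request:
carry_out(
  jaw=[1,1,1,1,1],
  slide=[
    [0.8,0,0],
    [1.6,0,0],
    [2.0,0,0],
    [2.0,0,0.4],
    [2.0,0,0.6],
  ],
  roll=[0,0,0,0,0],
)

```text
time: 7.73
tool_pos: [500.7, 261.1, 66.7]
orientation: [-2.384, -2.046, 0.001]
contact_force: [-1.0, 0.2, -0.7]
opening: 0.4
finger_force: 0.0
```

Request:
carry_out(
  jaw=[1,1,1,1,1],
  slide=[
    [0,0,0.05],
    [0,0,0.1],
    [0,0,0.15],
    [0,0,0.2],
    [0,0,0.2],
  ],
  roll=[0,0,0,0,0],
)

```text
time: 8.15
tool_pos: [500.6, 260.7, 66.2]
orientation: [-2.385, -2.044, 0.0]
contact_force: [-1.0, 0.9, 5.2]
opening: 0.3
finger_force: 2.8
```

Request:
carry_out(
  jaw=[1,1,1,1,1],
  slide=[
    [-0.4,0,0],
    [-0.9,0,0],
    [-1.4,0,0],
    [-1.8,0,0],
    [-2.0,0,0],
  ],
  roll=[0,0,0,0,0],
)

```text
time: 8.57
tool_pos: [497.5, 240.7, 66.2]
orientation: [-2.386, -2.043, -0.0]
contact_force: [-3.6, 0.6, 4.7]
opening: 0.4
finger_force: 2.6
```

Request:
carry_out(
  jaw=[1,1,1,1,1],
  slide=[
    [0,0,0],
    [0,0,0],
    [0,0,-0.3],
    [0,0,-0.6],
    [0,0,-0.8],
  ],
  roll=[0,0,0,0,0],
)

```text
time: 8.98
tool_pos: [498.3, 240.9, 73.8]
orientation: [2.385, 2.044, 0.001]
contact_force: [0.1, -0.3, -0.6]
opening: 0.4
finger_force: 0.0
```

Request:
carry_out(
  jaw=[1,1,1,1,1],
  slide=[
    [0,0,-2.5],
    [-2.4,-0.8,-4.55],
    [-6,-2.2,-4.55],
    [-9.3,-3.5,-4.55],
    [-11.4,-4.4,-4.55],
  ],
  roll=[0,0,0,0,0],
)

```text
time: 9.4
tool_pos: [435.1, 132.8, 119.2]
orientation: [2.385, 2.044, -0.002]
contact_force: [-0.5, -0.4, -0.2]
opening: 0.5
finger_force: 0.0
```

Request:
carry_out(
  jaw=[1,1,1,1,1],
  slide=[
    [0,0,0],
    [0,0,0],
    [0,0,0],
    [0,0,0],
    [0,0,0],
  ],
  roll=[0,0,0,0,0],
)

```text
time: 9.82
tool_pos: [437.8, 135.8, 118.9]
orientation: [2.384, 2.045, 0.001]
contact_force: [0.7, 0.8, -0.6]
opening: 0.3
finger_force: 0.0
```

```bash
cat > look.py <<'E'
from h import *
import pickle,sys
n=sys.argv[1]
s=get_state(); print(s['time'],s['tool_pos'])
m=cam('wrist'); im=np.mean([snapshot('wrist').astype(float) for _ in range(4)],0).astype(np.uint8); pickle.dump((m,im),open(n+'.pkl','wb'))
cv2.imwrite('pics/%s.png'%n,cv2.cvtColor(cv2.resize(im[79:159,213:293],None,fx=7,fy=7,interpolation=cv2.INTER_CUBIC),cv2.COLOR_RGB2BGR))
E
python3 look.py l1
```

```text
9.8167 [437.79287445 135.78829182 118.91251028]
```

View pics/l1.png

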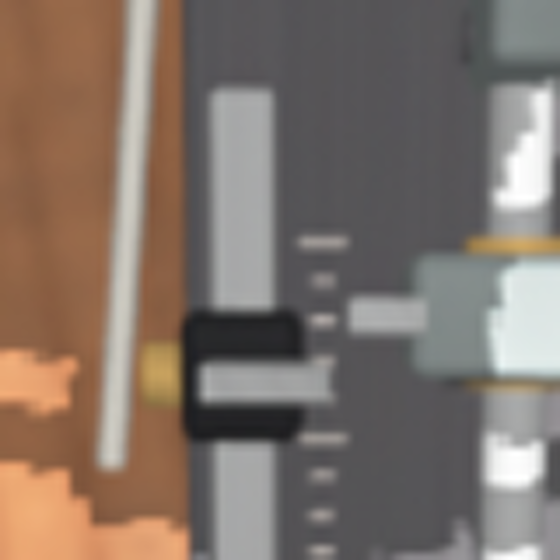

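The view (7x crop) shows the jaw pointer at row ~314 and the gauge blade at ~383. The gauge sits unchanged against its scale. I'll measure at sub-pixel level.

```bash
cat > meas.py <<'E'
from h import *
import pickle,sys
def edges(p,r0):
    # half-level crossings around row r0 of a bright bar on profile p
    r0=int(r0); hi=p[r0-1:r0+2].max(); out=[]
    for s in(-1,1):
        lo=min(p[r0+s*4:r0+s*7:s]); t=(hi+lo)/2; r=r0
        while p[r+s]>t: r+=s
        out.append(r+s*(p[r]-t)/(p[r]-p[r+s]))
    return out
def meas(pk,jr,gr,jc=(264,271),gc=(244,255)):
    m,im=pickle.load(open(pk,'rb')); g=cv2.cvtColor(im,cv2.COLOR_RGB2GRAY).astype(float)
    # yaw from the holder plate's near edge / rail edge (left edge of the rail), z ~ 12
    E=[]
    for r in list(range(95,120))+list(range(145,157)):
        row=g[r,238:252]; d=np.diff(row); k=d.argmax()
        if 0<k<len(d)-1:
            a,b,c=d[k-1:k+2]; E.append(onz(m,238+k+.5+.5*(a-c)/(a-2*b+c),r,12)[:2])
    E=np.array(E); vx,vy,_,_=cv2.fitLine(E.astype(np.float32),cv2.DIST_HUBER,0,.01,.01).ravel()
    yaw=np.degrees(np.arctan(vx/vy)); print('rail dir deg',yaw,len(E))
    for y in (8.8,yaw):
        ey=np.array([np.sin(np.radians(y)),np.cos(np.radians(y)),0]); o=[]
        for c,r in((jc,jr),(gc,gr)):
            e=edges(g[:,c[0]:c[1]+1].mean(1),r); P=[onz(m,np.mean(c),v,44) for v in e]; o.append([p@ey for p in P]); 
        o=np.array(o); print('px ok; thick',o[:,0]-o[:,1],'gap centre',np.diff(o.mean(1)),'edge gaps',o[0]-o[1])
if __name__=='__main__':
    a=sys.argv; meas(a[1],float(a[2]),float(a[3]))
E
python3 meas.py l1.pkl 124 134
python3 - <<'E'
from h import *; import pickle
m,im=pickle.load(open('l1.pkl','rb'));g=cv2.cvtColor(im,cv2.COLOR_RGB2GRAY)
print(g[116:146,264:272].mean(1).round());print(g[116:146,244:256].mean(1).round())
E
```

```text
rail dir deg 8.760104 37
px ok; thick [3.94522694 4.51530526] gap centre [-7.51704277] edge gaps [7.23200361 7.80208193]
px ok; thick [3.94524543 4.51528263] gap centre [-7.50710155] edge gaps [7.22208295 7.79212014]
[ 86.  86.  86.  84.  88. 128. 165. 172. 172. 170. 134.  96.  86.  86.
  86.  86.  86.  86.  85.  86.  85.  86.  86.  85.  85.  85.  85.  85.
  85.  85.]
[141. 141. 141. 141. 141. 142. 134.  85.  41.  38.  40.  40.  39.  42.
  82. 138. 161. 162. 162. 160. 104.  48.  36.  35.  34.  52. 115. 138.
 140. 140.]
```

Remaining: 7.7 mm. The jaw has moved 11.6 mm over 60 mm of rim, as geared. That leaves 40 mm of rim, so two more 20 mm strokes.

Request:
carry_out(
  jaw=[1,1,1,1,1],
  slide=[
    [3.4,1.1,0],
    [6.8,2.2,0],
    [10.2,3.3,0],
    [12.5,4.1,0],
    [13.4,4.4,0.5],
  ],
  roll=[0,0,0,0,0],
)

```text
time: 10.43
tool_pos: [503.5, 264.3, 114.5]
orientation: [2.383, 2.047, 0.007]
contact_force: [0.5, 0.4, 0.3]
opening: 0.4
finger_force: 0.0
```

Request:
carry_out(
  jaw=[1,1,1,1,1],
  slide=[
    [0,0,1.5],
    [0,0,2.8],
    [0,0,3.7],
    [0,0,4.2],
    [0,0,4.5],
  ],
  roll=[0,0,0,0,0],
)

```text
time: 10.85
tool_pos: [500.4, 260.1, 68.1]
orientation: [-2.385, -2.044, 0.003]
contact_force: [0.6, 0.4, 0.2]
opening: 0.7
finger_force: 0.0
```

Request:
carry_out(
  jaw=[1,1,1,1,1],
  slide=[
    [0,0,0.1],
    [0,0,0.2],
    [0,0,0.3],
    [0,0,0.35],
    [0,0,0.35],
  ],
  roll=[0,0,0,0,0],
)

```text
time: 11.27
tool_pos: [501.4, 260.8, 66.2]
orientation: [2.385, 2.044, 0.002]
contact_force: [-0.3, -0.4, 2.3]
opening: 0.2
finger_force: 1.3
```

Request:
carry_out(
  jaw=[1,1,1,1,1],
  slide=[
    [-0.4,0,0],
    [-0.9,0,0],
    [-1.4,0,0],
    [-1.8,0,0],
    [-2.0,0,0],
  ],
  roll=[0,0,0,0,0],
)

```text
time: 11.68
tool_pos: [498.2, 240.4, 66.1]
orientation: [2.386, 2.044, 0.002]
contact_force: [0.1, 0.2, 5.2]
opening: 0.8
finger_force: 2.6
```

Request:
carry_out(
  jaw=[1,1,1,1,1],
  slide=[
    [0,0,0],
    [0,0,0],
    [0,0,-0.3],
    [0,0,-0.6],
    [0,0,-0.8],
  ],
  roll=[0,0,0,0,0],
)

```text
time: 12.1
tool_pos: [497.7, 240.5, 73.5]
orientation: [2.385, 2.044, -0.001]
contact_force: [0.2, 0.6, -0.2]
opening: 0.0
finger_force: 0.0
```

Request:
carry_out(
  jaw=[1,1,1,1,1],
  slide=[
    [0.8,0,0],
    [1.6,0,0],
    [2.0,0,0],
    [2.0,0,0.4],
    [2.0,0,0.6],
  ],
  roll=[0,0,0,0,0],
)

```text
time: 12.52
tool_pos: [500.7, 261.1, 66.8]
orientation: [-2.384, -2.046, 0.001]
contact_force: [0.5, 0.5, 0.5]
opening: 0.4
finger_force: 0.0
```

Request:
carry_out(
  jaw=[1,1,1,1,1],
  slide=[
    [0,0,0.05],
    [0,0,0.1],
    [0,0,0.15],
    [0,0,0.2],
    [0,0,0.2],
  ],
  roll=[0,0,0,0,0],
)

```text
time: 12.93
tool_pos: [500.6, 260.7, 66.1]
orientation: [-2.385, -2.044, 0.0]
contact_force: [-2.8, 0.4, 5.6]
opening: 0.1
finger_force: 2.8
```

Request:
carry_out(
  jaw=[1,1,1,1,1],
  slide=[
    [-0.4,0,0],
    [-0.9,0,0],
    [-1.4,0,0],
    [-1.8,0,0],
    [-2.0,0,0],
  ],
  roll=[0,0,0,0,0],
)

```text
time: 13.35
tool_pos: [497.4, 240.7, 66.2]
orientation: [-2.386, -2.043, -0.0]
contact_force: [-2.3, 1.0, 5.5]
opening: 0.6
finger_force: 2.6
```

Request:
carry_out(
  jaw=[1,1,1,1,1],
  slide=[
    [0,0,0],
    [0,0,0],
    [0,0,-0.3],
    [0,0,-0.6],
    [0,0,-0.8],
  ],
  roll=[0,0,0,0,0],
)

```text
time: 13.77
tool_pos: [498.3, 240.8, 73.8]
orientation: [2.385, 2.044, 0.001]
contact_force: [-0.2, -0.1, -0.5]
opening: 0.1
finger_force: 0.0
```

Request:
carry_out(
  jaw=[1,1,1,1,1],
  slide=[
    [0,0,-2.5],
    [-2.4,-0.8,-4.55],
    [-6,-2.2,-4.55],
    [-9.3,-3.5,-4.55],
    [-11.4,-4.4,-4.55],
  ],
  roll=[0,0,0,0,0],
)

```text
time: 14.18
tool_pos: [435.1, 132.9, 119.2]
orientation: [2.385, 2.044, -0.002]
contact_force: [-1.3, -0.6, 0.1]
opening: 0.3
finger_force: 0.0
```

Request:
carry_out(
  jaw=[1,1,1,1,1],
  slide=[
    [0,0,0],
    [0,0,0],
    [0,0,0],
    [0,0,0],
    [0,0,0],
  ],
  roll=[0,0,0,0,0],
)

```text
time: 14.6
tool_pos: [437.8, 135.8, 118.9]
orientation: [2.384, 2.046, 0.001]
contact_force: [0.2, -0.2, 0.4]
opening: 0.2
finger_force: 0.0
```

```bash
python3 look.py l2; python3 meas.py l2.pkl 133 134
```

```text
14.6 [437.75955188 135.78887996 118.90183771]
rail dir deg 8.76498 37
px ok; thick [3.99440756 4.52373928] gap centre [0.47420674] edge gaps [-0.7388726  -0.20954088]
px ok; thick [3.99442421 4.52371962] gap centre [0.48296605] edge gaps [-0.74761376 -0.21831835]
```

View pics/l2.png

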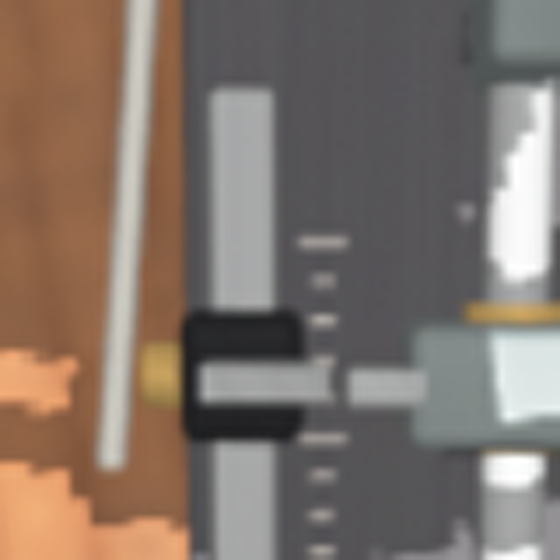

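The blades are nearly in line: the lower edges are off by 0.2 mm and the upper by 0.7 mm, where the gauge's upper side wall shows. I'll move the camera straight above them, and lower, for an unbiased reading.

Request:
carry_out(
  jaw=[1,1,1,1,1],
  slide=[
    [-0.6,0,1.5],
    [-1.2,0,3],
    [-1.2,0,4],
    [-1.2,0,4],
    [-1.2,0,4],
  ],
  roll=[0,0,0,0,0],
)

```text
time: 15.22
tool_pos: [435.1, 123.2, 78.7]
orientation: [-2.385, -2.044, 0.001]
contact_force: [-0.1, -0.4, 0.7]
opening: 0.5
finger_force: 0.0
```

Request:
carry_out(
  jaw=[1,1,1,1,1],
  slide=[
    [0,0,0],
    [0,0,0],
    [0,0,0],
    [0,0,0],
    [0,0,0],
  ],
  roll=[0,0,0,0,0],
)

```text
time: 15.63
tool_pos: [435.4, 123.3, 79.3]
orientation: [2.385, 2.044, 0.001]
contact_force: [-0.5, -0.1, -0.1]
opening: 0.7
finger_force: 0.0
```

```bash
python3 look.py l3
python3 - <<'E'
from h import *; import pickle
m,im=pickle.load(open('l3.pkl','rb'));g=cv2.cvtColor(im,cv2.COLOR_RGB2GRAY)
print(m['eye'],proj(m,[445.7,187.6,44]))
u,v=map(int,proj(m,[445.7,187.6,44]))
print(u,v);print(g[v-8:v+9,u-16:u+18])
E
```

```text
15.6333 [435.39342656 123.25057386  79.3060905 ]
[444.80132913 187.22578489 249.65241596] (np.float64(260.4349684100666), np.float64(116.87447436336822))
260 116
[[ 40  41  41  41  42  41  42  42  42  41  40  63  99 128 149 150 142 114
   93  89  90  91  90  90  90  89  90  90  91  92  98 111 126 133]
 [ 45  45  45  46  45  45  45  46  46  41  36  53  93 126 147 147 138 108
   92  89  91  91  90  90  90  90  90  91  90  93 101 123 136 142]
 [ 45  45  46  46  45  46  46  46  45  42  35  49  83 101 108 108 105  95
   91  89  91  91  90  91  91  89  90  91  91  92 102 126 138 146]
 [ 44  45  45  45  46  45  45  45  45  42  35  49  81  91  89  88  89  90
   90  89  90  91  90  90  90  90  89  90  90  91 102 127 139 146]
 [ 42  41  43  43  43  43  43  43  43  40  33  47  79  89  88  87  88  90
   90  89  90  89  89  90  90  89  89  89  89  91 102 127 138 145]
 [ 53  53  53  53  53  52  52  53  53  51  46  56  83  92  91  90  90  90
   90  89  88  88  88  87  88  88  88  88  88  89 102 126 137 145]
 [122 122 122 120 120 119 119 119 119 119 118 119 129 130 127 126 116  96
   90  90  99 103 
[... 759 characters left out ...]
 118 120 121 121 121 120 119 118 118 118 121 129 129 128 126 116  92
   91 115 163 170 171 171 173 173 172 170 169 170 169 168 160 144]
 [ 59  60  60  60  61  60  61  60  59  59  56  64  90 105 119 120 117 107
   91  96 116 121 120 121 121 122 121 120 120 121 127 140 143 142]
 [ 40  40  41  41  41  40  41  41  40  38  35  49  92 134 168 169 159 121
   92  88  91  90  90  90  90  90  90  90  90  92 105 128 135 141]
 [ 40  40  40  40  40  41  41  41  41  38  35  49  86 112 129 129 123 102
   91  89  89  89  89  89  89  88  89  89  88  91 104 128 135 141]
 [ 41  41  41  41  41  40  41  41  41  39  35  49  81  91  91  90  91  91
   90  89  90  90  90  90  89  89  90  90  89  92 105 129 135 141]]
```

View pics/l3.png

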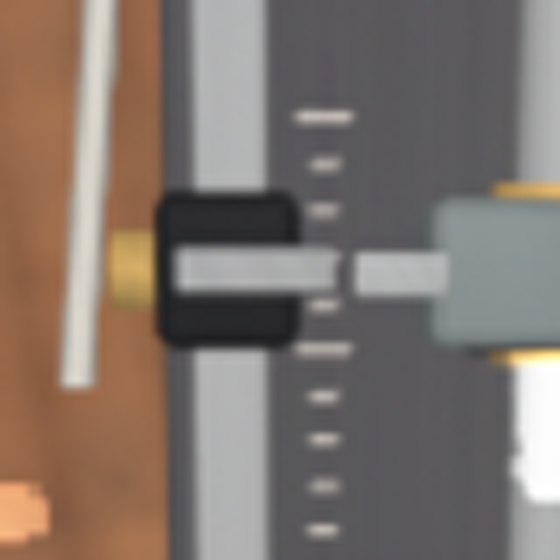

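Seen from straight above, the gauge centre is at row 8.99 and the jaw pointer at 9.6 of the printed patch, so the jaw is about 0.4 mm too far closed. I'll roll back about 2.3 mm of rim.

Request:
carry_out(
  jaw=[1,1,1,1,1],
  slide=[
    [2,0.6,-1],
    [5.5,1.8,-1],
    [9,2.9,-1],
    [12,3.9,-1],
    [13.6,4.4,-1],
  ],
  roll=[0,0,0,0,0],
)

```text
time: 16.25
tool_pos: [501.5, 254.0, 89.1]
orientation: [2.384, 2.046, 0.005]
contact_force: [-0.1, -0.9, 0.5]
opening: 0.4
finger_force: 0.0
```

Request:
carry_out(
  jaw=[1,1,1,1,1],
  slide=[
    [0,0,0],
    [0,0,0.8],
    [0,0,1.5],
    [0,0,1.9],
    [0,0,1.9],
  ],
  roll=[0,0,0,0,0],
)

```text
time: 16.67
tool_pos: [497.9, 249.2, 68.4]
orientation: [-2.386, -2.043, 0.006]
contact_force: [0.6, 0.2, -0.4]
opening: 0.1
finger_force: 0.0
```

Request:
carry_out(
  jaw=[1,1,1,1,1],
  slide=[
    [0,0,0],
    [0,0,0],
    [0,0,0],
    [0,0,0],
    [0,0,0.1],
  ],
  roll=[0,0,0,0,0],
)

```text
time: 17.08
tool_pos: [499.7, 250.9, 69.4]
orientation: [2.385, 2.044, 0.002]
contact_force: [0.8, -0.3, -0.7]
opening: 0.5
finger_force: 0.0
```

Request:
carry_out(
  jaw=[1,1,1,1,1],
  slide=[
    [0,0,0.1],
    [0,0,0.2],
    [0,0,0.3],
    [0,0,0.35],
    [0,0,0.35],
  ],
  roll=[0,0,0,0,0],
)

```text
time: 17.5
tool_pos: [499.5, 251.0, 66.2]
orientation: [-2.385, -2.044, -0.001]
contact_force: [-1.1, -0.2, 5.3]
opening: 0.5
finger_force: 2.4
```

Request:
carry_out(
  jaw=[1,1,1,1,1],
  slide=[
    [0.06,0,0],
    [0.12,0,0],
    [0.18,0,0],
    [0.23,0,0],
    [0.23,0,0],
  ],
  roll=[0,0,0,0,0],
)

```text
time: 17.92
tool_pos: [499.9, 253.4, 66.2]
orientation: [2.385, 2.045, 0.001]
contact_force: [-1.5, 0.6, 5.6]
opening: 0.8
finger_force: 2.7
```

Request:
carry_out(
  jaw=[1,1,1,1,1],
  slide=[
    [0,0,0],
    [0,0,0],
    [0,0,-0.3],
    [0,0,-1.2],
    [0,0,-2.35],
  ],
  roll=[0,0,0,0,0],
)

```text
time: 18.33
tool_pos: [499.3, 252.8, 88.8]
orientation: [-2.385, -2.044, 0.003]
contact_force: [0.5, 0.4, 0.1]
opening: 0.2
finger_force: 0.0
```

Request:
carry_out(
  jaw=[1,1,1,1,1],
  slide=[
    [-2,-0.6,0],
    [-5.5,-1.8,0],
    [-9,-2.9,0],
    [-12,-3.9,0.5],
    [-13.83,-4.4,1],
  ],
  roll=[0,0,0,0,0],
)

```text
time: 18.75
tool_pos: [433.1, 121.0, 79.3]
orientation: [2.386, 2.044, -0.002]
contact_force: [-0.4, -0.1, -1.4]
opening: 0.3
finger_force: 0.0
```

Request:
carry_out(
  jaw=[1,1,1,1,1],
  slide=[
    [0,0,0],
    [0,0,0],
    [0,0,0],
    [0,0,0],
    [0,0,0],
  ],
  roll=[0,0,0,0,0],
)

```text
time: 19.17
tool_pos: [436.1, 124.1, 79.2]
orientation: [2.384, 2.046, 0.002]
contact_force: [0.0, 0.1, 0.4]
opening: 0.5
finger_force: 0.0
```

```bash
python3 look.py l4
python3 - <<'E'
from meas import *
for f in('l3','l4'):
    m,im=pickle.load(open(f+'.pkl','rb'));g=cv2.cvtColor(im,cv2.COLOR_RGB2GRAY).astype(float)
    u,v=map(int,proj(m,[445.7,187.6,44]))
    ey=np.array([.1524,.9883,0]);o=[]
    for c in((u+5,u+12),(u-14,u-5)):
        e=edges(g[:,c[0]:c[1]+1].mean(1),v+2); o.append([onz(m,sum(c)/2,r,44)@ey for r in e]+e)
    o=np.array(o);print(f,o.round(2).tolist(),'centre diff mm',(o[0,:2]-o[1,:2]).mean(),o[0,:2]-o[1,:2])
E
```

```text
19.1667 [436.08851633 124.08162795  79.23648256]
l3 [[254.82, 250.88, 114.54, 120.69], [255.28, 251.19, 113.83, 120.21]] centre diff mm -0.38766010397273476 [-0.46180472 -0.31351548]
l4 [[255.59, 251.63, 114.8, 120.97], [255.4, 251.29, 115.08, 121.49]] centre diff mm 0.26345662964124017 [0.18723494 0.33967832]
```

```bash
cat > fin.py <<'E'
from meas import *
import sys
for f in sys.argv[1:]:
    m,im=pickle.load(open(f+'.pkl','rb'));g=cv2.cvtColor(im,cv2.COLOR_RGB2GRAY).astype(float)
    u,v=map(int,proj(m,[445.7,187.6,44]))
    def cen(c): return np.mean(edges(g[:,c[0]:c[1]].mean(1),v+2))
    # tilt of each blade in the picture, px per px
    t=[(cen((u+9,u+13))-cen((u+5,u+9)))/4,(cen((u-9,u-5))-cen((u-15,u-11)))/6]
    R=m['rotation'];ey=np.array([.1524,.9883,0])
    a,b=[onz(m,x+1.5 if x>u else x+4.5,cen((x,x+k)),44)@ey for x,k in((u+5,4+4),(u-14,10))]
    print(f,'diff',a-b,'px diff',cen((u+5,u+13))-cen((u-14,u-4)),'tilts',t)
E
python3 look.py l5; python3 fin.py l3 l4 l5
```

```text
19.3667 [435.39057905 123.60821182  78.93167856]
l3 diff -0.3871099641619935 px diff 0.5927400182067402 tilts [np.float64(0.005721210380212227), np.float64(-0.0001108837886623822)]
l4 diff 0.26269723702273495 px diff -0.4045479061509383 tilts [np.float64(0.007077211217023205), np.float64(0.003387601388411099)]
l5 diff 0.2997610774060888 px diff -0.46951675206334187 tilts [np.float64(0.006012813331466305), np.float64(0.009387208326468036)]
```

The two looks agree at +0.28 mm, so slightly too open. I'll close by about 1.4 mm of rim, letting the arm settle longer before pressing.

Request:
carry_out(
  jaw=[1,1,1,1,1],
  slide=[
    [2,0.6,-1],
    [5.5,1.8,-1],
    [9,2.9,-1],
    [12,3.9,-1],
    [13.6,4.4,-1],
  ],
  roll=[0,0,0,0,0],
)

```text
time: 19.98
tool_pos: [501.5, 254.1, 89.2]
orientation: [2.384, 2.046, 0.005]
contact_force: [0.1, -0.6, 0.9]
opening: 0.5
finger_force: 0.0
```

Request:
carry_out(
  jaw=[1,1,1,1,1],
  slide=[
    [0,0,0],
    [0,0,0.8],
    [0,0,1.5],
    [0,0,1.9],
    [0,0,1.9],
  ],
  roll=[0,0,0,0,0],
)

```text
time: 20.4
tool_pos: [497.9, 249.2, 68.5]
orientation: [-2.386, -2.043, 0.006]
contact_force: [-0.2, 0.2, -0.2]
opening: 0.4
finger_force: 0.0
```

Request:
carry_out(
  jaw=[1,1,1,1,1],
  slide=[
    [0,0,0],
    [0,0,0],
    [0,0,0],
    [0,0,0],
    [0,0,0.1],
  ],
  roll=[0,0,0,0,0],
)

```text
time: 20.82
tool_pos: [499.8, 250.8, 69.4]
orientation: [2.385, 2.044, 0.002]
contact_force: [0.7, 0.2, 0.6]
opening: 0.7
finger_force: 0.0
```

Request:
carry_out(
  jaw=[1,1,1,1,1],
  slide=[
    [0,0,0],
    [0,0,0],
    [0,0,0],
    [0,0,0],
    [0,0,0],
  ],
  roll=[0,0,0,0,0],
)

```text
time: 21.23
tool_pos: [499.5, 250.8, 69.0]
orientation: [2.385, 2.044, 0.0]
contact_force: [-0.6, -0.1, -0.2]
opening: 0.6
finger_force: 0.0
```

Request:
carry_out(
  jaw=[1,1,1,1,1],
  slide=[
    [0,0,0],
    [0,0,0],
    [0,0,0],
    [0,0,0],
    [0,0,0],
  ],
  roll=[0,0,0,0,0],
)

```text
time: 21.65
tool_pos: [499.5, 250.8, 69.0]
orientation: [2.385, 2.044, 0.0]
contact_force: [-0.1, 0.4, 0.4]
opening: 0.6
finger_force: 0.0
```

Request:
carry_out(
  jaw=[1,1,1,1,1],
  slide=[
    [0,0,0.1],
    [0,0,0.2],
    [0,0,0.3],
    [0,0,0.35],
    [0,0,0.35],
  ],
  roll=[0,0,0,0,0],
)

```text
time: 22.07
tool_pos: [499.6, 251.0, 66.2]
orientation: [-2.385, -2.044, -0.001]
contact_force: [-1.5, -0.2, 5.0]
opening: 0.6
finger_force: 2.4
```

Request:
carry_out(
  jaw=[1,1,1,1,1],
  slide=[
    [-0.04,0,0],
    [-0.08,0,0],
    [-0.12,0,0],
    [-0.14,0,0],
    [-0.14,0,0],
  ],
  roll=[0,0,0,0,0],
)

```text
time: 22.48
tool_pos: [499.4, 249.8, 66.1]
orientation: [-2.385, -2.044, -0.002]
contact_force: [-1.7, 0.8, 4.2]
opening: 0.5
finger_force: 2.8
```

Request:
carry_out(
  jaw=[1,1,1,1,1],
  slide=[
    [0,0,0],
    [0,0,0],
    [0,0,-0.3],
    [0,0,-1.2],
    [0,0,-2.35],
  ],
  roll=[0,0,0,0,0],
)

```text
time: 22.9
tool_pos: [498.6, 249.0, 88.7]
orientation: [-2.385, -2.044, 0.003]
contact_force: [0.9, -0.7, 0.2]
opening: 0.1
finger_force: 0.0
```

Request:
carry_out(
  jaw=[1,1,1,1,1],
  slide=[
    [-2,-0.6,0],
    [-5.5,-1.8,0],
    [-9,-2.9,0],
    [-12,-3.9,0.5],
    [-13.46,-4.4,1],
  ],
  roll=[0,0,0,0,0],
)

```text
time: 23.32
tool_pos: [432.8, 120.5, 79.2]
orientation: [2.386, 2.043, -0.003]
contact_force: [-0.6, -1.0, -0.5]
opening: -0.0
finger_force: 0.0
```

Request:
carry_out(
  jaw=[1,1,1,1,1],
  slide=[
    [0,0,0],
    [0,0,0],
    [0,0,0],
    [0,0,0],
    [0,0,0],
  ],
  roll=[0,0,0,0,0],
)

```text
time: 23.73
tool_pos: [436.1, 124.1, 79.2]
orientation: [2.384, 2.045, 0.002]
contact_force: [-0.2, 0.3, 0.5]
opening: 0.4
finger_force: 0.0
```

```bash
python3 look.py l6; python3 look.py l7; python3 fin.py l6 l7
```

```text
23.7333 [436.11303133 124.05176147  79.22712397]
23.9333 [435.40739028 123.57794196  78.93360089]
l6 diff 0.009389935133725658 px diff -0.009859556318588147 tilts [np.float64(0.011785794614741718), np.float64(0.004828249180484079)]
l7 diff 0.008393126187058897 px diff -0.014514370543054156 tilts [np.float64(0.012915770416022099), np.float64(-0.0008854191365917549)]
```

View pics/l7.png

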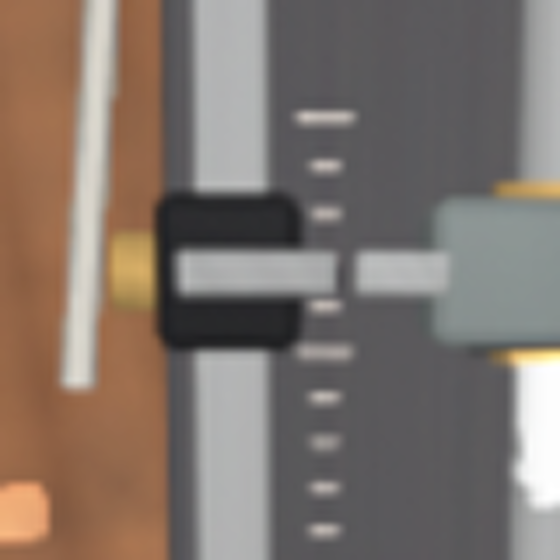

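The blades are in line to 0.01 mm (both at row ~272), and the gauge is unmoved. I'll raise the hand clear and hand in.

Request:
carry_out(
  jaw=[1,1,1,1,1],
  slide=[
    [0,0,-2],
    [0,0,-5],
    [0,0,-8],
    [0,0,-9],
    [0,0,-9],
  ],
  roll=[0,0,0,0,0],
)

```text
time: 24.55
tool_pos: [437.1, 123.6, 171.8]
orientation: [2.383, 2.042, 0.01]
contact_force: [0.8, -0.4, 0.3]
opening: 0.4
finger_force: 0.0
```

Request:
carry_out(
  jaw=[1,1,1,1,1],
  slide=[
    [0,0,0],
    [0,0,0],
    [0,0,0],
    [0,0,0],
    [0,0,0],
  ],
  roll=[0,0,0,0,0],
)

```text
time: 24.97
tool_pos: [434.7, 123.0, 168.1]
orientation: [-2.385, -2.044, 0.003]
contact_force: [-0.1, 0.8, -0.2]
opening: 0.2
finger_force: 0.0
```

```bash
python3 -c "
from h import *
print(get_state()['tool_pos']); print(hand_in())"
```

```text
[434.73166648 123.02013463 168.07418016]
the job is handed in; nothing more can be done
None
```

I closed the jaw by rolling the wheel until its pointer and the gauge blade read in line to about 0.01 mm by the wrist camera; the gauge did not move, the hand is clear, and the job was handed in at about 25 s.

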